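# Read both faces of a stone at the mineral analyser

### The arm

A 6-joint arm with a two-finger parallel gripper is mounted at the origin on the work surface. World frame = base frame: x ahead of the robot, y to its left, z up, the work surface at z = 0. Lengths are in mm, angles in rad, forces in N, time in s.
With the tool pointing down it reaches from about 275 to 775 mm from the base axis. Payload 14.6 kg.
Tool frame: the origin (TCP) lies at the very end of the fingers, on their centre line; the grasp point (between the pads) lies 19 mm behind it; z points along the fingers, x is the direction in which the jaws open and shut, and the axes are right-handed (so a half turn about z gives the same grasp; the last joint's range is limited). The gripper opens to 85 mm and grips with 20 to 120 N. Pads are 22 mm wide; open, the fingers measure 114 mm over their backs; the gripper's body (76 mm by 85 mm) begins 54 mm behind the grasp point. The pads swing forward as they close: fully open they stand 13 mm farther back than shut.
Start: joints at [-1.351, 0.263, -0.048, 1.259, 0, 1.415], TCP at [192.189, -488.561, 231.278] pointing down, gripper open.
Joint ranges: [-2.65, 2.65], [-0.89, 1.7], [-1.18, 1.37], [-2.13, 2.11], [-1.35, 1.29], [-3.14, 3.14]. Speed limits (rad/s): [1.89, 1.89, 2.57, 2.79, 3.14, 3.14].

### API

Orientations are given as [roll, pitch, yaw] about the fixed x, y, z axes, in that order (R = Rz(yaw) Ry(pitch) Rx(roll)).
In Python, from station import * gives the robot as it stands.
- The arm moves only by the tool move_arm, never from a script. Its argument "moves" is a list of rows, each an object of numbers: "dx", "dy", "dz": the shift along the world's x, y, z scaled (see below); "spin": the turn about the world's z scaled (see below); "hand": the opening, from -1 (shut) to 1 (fully open), so that 0 is half open. In form: [{"dx": .., "dy": .., "dz": .., "spin": .., "hand": ..}, ...]. A call has 1 to 10 rows; each row shifts and turns the commanded pose from where the row before left it; what a row does not reach is not made up. The controller multiplies each number of a shift by 150 mm and each number of a turn by 45 degrees. A row lasts 1/10 s, in which the tool goes at most 50 mm and 8.59 degrees, less where a joint would pass 70% of its speed; a pose out of reach is approached as far as the arm can. A call with a number of a shift or a turn outside -1 to 1 is refused whole. A call with a gripper value outside its range is refused whole. The fingers move at their own pace and stop on an object; "newtons" is the grip in N (left out, the last holds). Time passes only in rows, so rows that do not move let the fingers close. It gives the time, the measured TCP pose, the force and the opening at its end, in the units of the state.
- read_state(): the state, without advancing time (a new reading comes with each control period).
- read_camera(name): name is "side" or "top" or "wrist"; returns the picture (400x640x3 uint8, red, green, blue); there is no depth.
- calibration(name): a dict with "fx", "fy", "cx", "cy" (pixels), "R" (3x3) and "t" (3): a world point X has camera coordinates R X + t. Camera axes: x right, y down, z forward; pixel columns grow to the right and rows downward; lengths in mm; the calibration is good to about 2 mm. The wrist camera is an equidistant fisheye: a pixel r from the principal point sees the ray r / f radians off the axis. A picture is of the moment at which its call begins: read the wrist's pose just before it. calibration takes no time and is no camera call; for the wrist camera it gives the pose at the moment of the call.
- sign_off(): hands the job in, once; it reports no verdict.
The state is a dict: "time": time; "qpos": joint angles; "qd": joint speeds; "joint_efforts": joint torques, N m; "position": TCP position; "tool_rot": TCP orientation; "contact_force": force on the tool from outside, world axes, zero at the start; "ft_torque": the same for the moment, N m; "finger_gap": finger opening in mm.
Only numpy, scipy, OpenCV 4.12 (cv2) and the standard library are available. Lean on these libraries where they do the work, as an engineer would, in place of code of your own. Each camera call takes 0.05 s, during which the arm holds its last target.

### The job

Take a reading of both polished faces of the stone block standing at the analyser's window: twist the sprung trigger on top of the analyser clockwise to its stop and let it spring fully home, then turn the block half round, set it down gently (do not drop it) so that its other broad face stands flush against the window and centred on it, and twist the trigger to its stop and let it spring home again. Never turn the trigger while no face is at the window, keep the block upright, and leave the other things on the table where they are.

Things in the scene. Friction and masses are not known exactly. Their poses are not given: they have to be found in the camera images.
- analyser: bench mineral analyser, a low grey metal box fixed to the table, 130 (its x) x 160 (its y) x 80 mm high, no overhang. Origin: centre of its underside. Its front, with the dark-framed glass window, is its -x face; +z up.
- window (a point): centre of the analyser's window, in the plane of its front face, 50 mm above the table and 65 mm in front of the analyser's origin. Axes as the analyser's: -x points out of the window, y runs along the window. The window is 76 mm wide and 50 mm high.
- trigger (a joint): angle of the trigger: 0 = home (held there by its spring), grows clockwise seen from above, stop at 1.2 rad. The spring asks about 0.07 N m at home and 0.22 N m at the stop, and returns the trigger in about half a second when it is let go.
- trigger_grip (a point): point on the trigger's upright axis at the height to grip, 120 mm above the table, 20 mm behind the centre of the analyser's top (its +x side). The trigger is a black bar grip 70 long x 18 wide x 36 mm high (98 to 134 mm above the table) on a steel neck of 36 mm diameter and 18 mm height. The bar lies along this point's x axis, which turns with it; at home it is parallel to the analyser's x axis.
- block: loose upright block of grey-green stone, 48 thick (its x) x 60 wide (its y) x 100 mm high, about 0.65 kg. Origin: centre of its underside; +z up. Its broad faces are polished: face a (+x) is at the window at the start, face b (-x) looks away from it. A brown crust ridge 18 wide x 52 long x 8 mm high lies on its top beside the edge of face a (centre 13 mm from the block's axis).
- face_a (a point): centre of the block's face a, 24 mm from its axis in +x, 50 mm above its underside; axes as the block's.
- face_b (a point): centre of the block's face b, 24 mm from its axis in -x, 50 mm above its underside; axes as the block's.
- geode: bystander: half a geode, ochre dome cut flat on top, 112 mm across, 52 mm high. Origin: centre of its underside.
- obelisk: bystander: pale pointed stone, 68 mm across its foot, 125 mm high. Origin: centre of its underside.
- tray: bystander: open grey plastic tray 150 x 110 x 50 mm high. Origin: centre of its underside.
- pebble: bystander: smooth brown pebble 76 mm across, 40 mm high. Origin: centre of its underside.

How it is judged:
By the outcome, as a careful person would: the job done as asked, in the order asked, and still so for the second after the job is handed in, with the robot touching nothing.
It also fails if it takes over 72 s, if anything falls off the work surface, if the arm or the gripper's body presses on something with over 40 N, if the wrist force passes 120 N, or if a joint passes its speed limit or range.

## Working session

There is one attempt and no reset: what is moved stays moved. The work goes in short steps, Python scripts to look and compute and a tool call to move; the robot and the scene stay as the last step left them, time stands still between calls to the robot, and variables do not carry over. Pictures are saved under pics/ and viewed, and the job is handed in when it is done.

Besides the shell and the picture viewer there is one more tool, called as name(argument=value, ...), one argument or row to a line, values as JSON. move_arm: Moves the arm, as the interface text tells. Its arguments: {"type":"object","properties":{"moves":{"type":"array","items":{"type":"object","properties":{"dx":{"type":"number"},"dy":{"type":"number"},"dz":{"type":"number"},"spin":{"type":"number"},"hand":{"type":"number"}}}},"newtons":{"type":"number"}},"required":["moves"]}

```bash
mkdir -p pics; python3 - <<'E'
from station import *
import cv2
s=read_state();print(s)
for n in("top","side","wrist"):
    c=calibration(n);print(n,c)
    cv2.imwrite(f"pics/{n}0.png",read_camera(n)[:,:,::-1])
E
```

```text
{'time': 0.0, 'qpos': array([-1.35131638e+00,  2.63551254e-01, -4.89464553e-02,  1.25939065e+00,
        8.04367726e-06,  1.41551750e+00]), 'qd': array([-0.00078821, -0.00042007,  0.00075466, -0.00078269,  0.00031236,
        0.00141307]), 'joint_efforts': array([ 4.42915436e-03, -6.37610793e+01,  3.84565294e+01,  1.37606630e-02,
        2.83856735e-05, -5.15586157e-05]), 'position': array([ 192.1226239 , -488.28976532,  230.80691537]), 'tool_rot': array([-3.14141582e+00,  1.07765458e-03, -1.19603746e+00]), 'contact_force': array([ 0.47893364, -0.04636386, -0.42761615]), 'ft_torque': array([ 0.00219416,  0.00887747, -0.03686584]), 'finger_gap': 85.63381077435179}
top {'fx': 465.24140848803523, 'fy': 465.24140848803523, 'cx': 314.88101207628165, 'cy': 205.25012855260348, 'R': array([[ 0.01098622, -0.99984764,  0.01356478],
       [-0.99068764, -0.01272467, -0.13555838],
       [ 0.13571033, -0.01194919, -0.9906765 ]]), 't': array([ -39.44928569,  544.75245095, 1181.99424578])}
side {'fx': 498.58259066511084, 'fy': 498.58259066511084, 'cx': 322.306773541295, 'cy': 203.18265794980488, 'R': array([[-0.96312082, -0.26885162, -0.01082105],
       [-0.12447133,  0.48083348, -0.86793205],
       [ 0.23854806, -0.83457652, -0.49656506]]), 't': array([ 515.5701625 ,  184.93739058, 1075.90460754])}
wrist {'fx': 309.70691628693146, 'fy': 309.70691628693146, 'cx': 322.2671645041059, 'cy': 196.40053898930447, 'R': array([[ 3.65200827e-01, -9.30928460e-01, -7.47745317e-04],
       [-8.84989877e-01, -3.47428222e-01,  3.09978302e-01],
       [-2.88827411e-01, -1.12542585e-01, -9.50743337e-01]]), 't': array([-525.0489847 ,  -40.14433201,  381.50082637])}
```

View pics/top0.png

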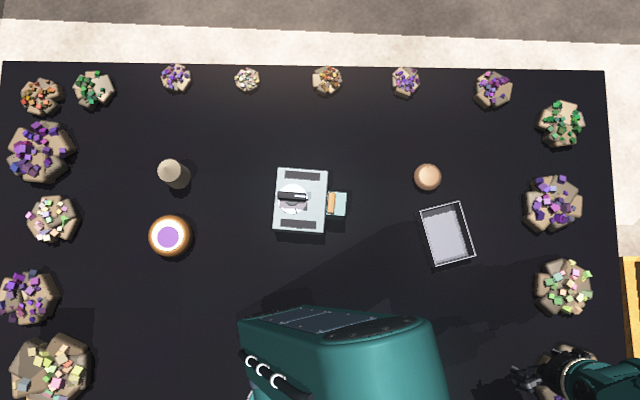

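View pics/side0.png

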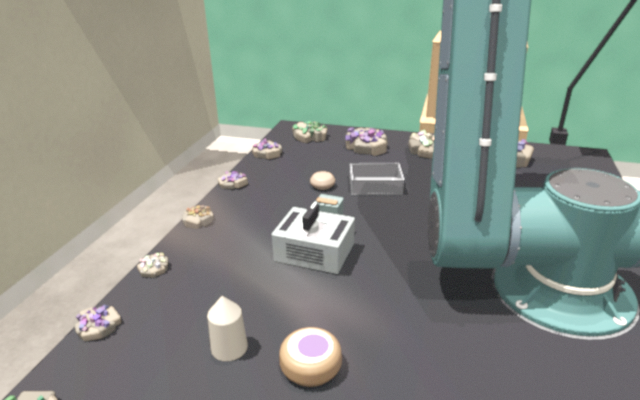

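View pics/wrist0.png

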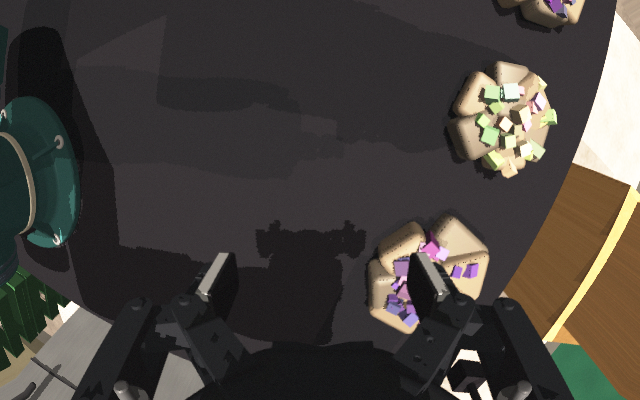

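```bash
python3 - <<'E'
import cv2
a=cv2.imread("pics/top0.png")[155:245,260:360]
cv2.imwrite("pics/topc.png",cv2.resize(a,None,fx=8,fy=6.66 and 6.6,interpolation=cv2.INTER_CUBIC)[:600,:800])
a=cv2.imread("pics/side0.png")[180:280,260:370]
cv2.imwrite("pics/sidec.png",cv2.resize(a,None,fx=6,fy=6,interpolation=cv2.INTER_CUBIC))
E
```

```text
(no output)
```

View pics/topc.png

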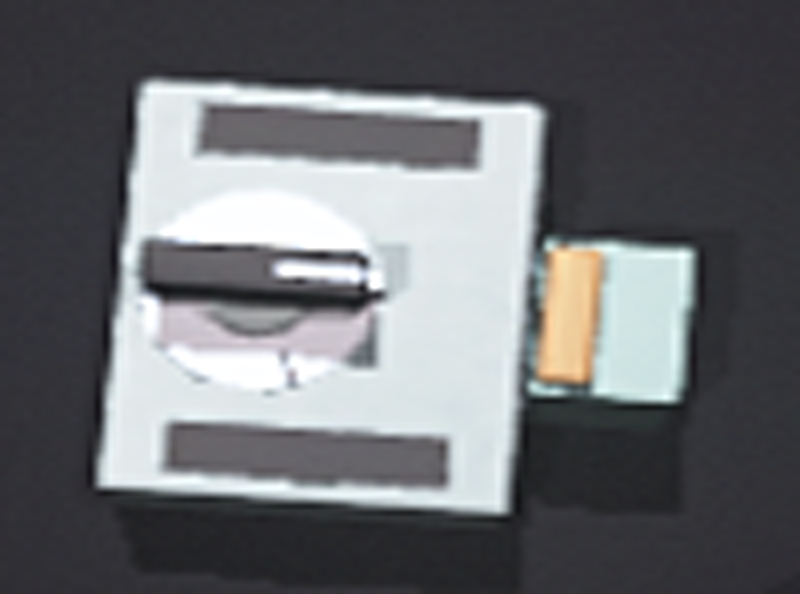

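View pics/sidec.png

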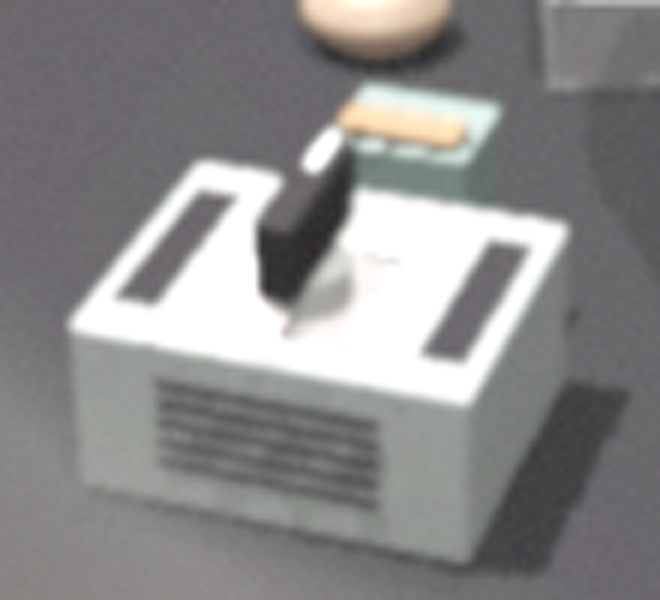

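```bash
cat > h.py <<'E'
import numpy as np,cv2
from station import *
from scipy.optimize import least_squares
def proj(c,X):
    X=np.atleast_2d(X)@c["R"].T+c["t"]
    return np.c_[c["fx"]*X[:,0]/X[:,2]+c["cx"],c["fy"]*X[:,1]/X[:,2]+c["cy"]]
def projf(c,X):
    X=np.atleast_2d(X)@c["R"].T+c["t"]
    r=np.hypot(X[:,0],X[:,1]);th=np.arctan2(r,X[:,2])
    return np.c_[c["fx"]*th*X[:,0]/r+c["cx"],c["fy"]*th*X[:,1]/r+c["cy"]]
def pose(p,P):
    P=np.array(P,float);c,s=np.cos(p[2]),np.sin(p[2])
    return np.c_[p[0]+c*P[:,0]-s*P[:,1],p[1]+s*P[:,0]+c*P[:,1],P[:,2]]
def fit(obs,p0):
    # obs: list of (proj fn, calib, pts, px)
    f=lambda p:np.concatenate([(pr(c,pose(p,P))-np.array(px)).ravel() for pr,c,P,px in obs])
    r=least_squares(f,p0,loss="soft_l1");return r.x,f(r.x).reshape(-1,2).round(2)
E
python3 - <<'E'
from h import *
T=calibration("top");S=calibration("side")
t=lambda L:[((u+.5)/8-.5+260,(v+.5)/6.6-.5+155) for u,v in L]
s=lambda L:[((u+.5)/6-.5+260,(v+.5)/6-.5+180) for u,v in L]
oa=(proj,T,[(65,-80,80),(-65,-80,80),(-65,80,80),(65,80,80)],t([(140,80),(545,103),(512,515),(97,488)]))
ob=(proj,S,[(65,-80,80),(65,80,80),(-65,80,80),(-65,-80,80),(65,-80,0),(65,80,0)],s([(72,325),(470,405),(568,225),(205,160),(85,485),(470,560)]))
for o in([oa],[ob],[oa,ob]):print(fit(o,[600,0,1.57]))
ba=(proj,T,[(24,-30,100),(-24,-30,100),(-24,30,100),(24,30,100)],t([(545,238),(695,245),(685,402),(528,392)]))
bb=(proj,S,[(-24,-30,100),(-24,30,100),(24,30,100)],s([(365,85),(500,105),(465,165)]))
for o in([ba],[bb],[ba,bb]):print(fit(o,[600,-100,1.57]))
E
```

```text
(array([554.2910372 ,   5.33200529,   1.51006842]), array([[-0.03, -0.23],
       [ 0.09,  0.01],
       [-0.12, -0.06],
       [ 0.06,  0.27]]))
(array([551.90535571,   6.65067145,   1.49456126]), array([[-0.31, -0.79],
       [ 0.18, -0.99],
       [ 1.02, -0.37],
       [-0.26, -0.41],
       [-0.38,  1.04],
       [ 0.  ,  2.44]]))
(array([553.31450806,   5.35582364,   1.50635528]), array([[ 0.07,  0.06],
       [ 0.18,  0.48],
       [-0.25,  0.42],
       [-0.07,  0.55],
       [-0.55, -0.9 ],
       [ 0.16, -1.58],
       [ 0.36, -0.97],
       [-1.06, -0.61],
       [-0.62,  0.92],
       [-0.01,  1.82]]))
(array([543.184105  , -85.24016496,   1.50907196]), array([[-0.25, -0.31],
       [ 0.16,  0.05],
       [-0.12,  0.08],
       [ 0.2 ,  0.16]]))
(array([540.81910063, -79.89082288,   1.5017152 ]), array([[-0.16,  0.02],
       [ 0.18,  0.37],
       [-0.02, -0.37]]))
(array([542.59535407, -84.6884773 ,   1.50238867]), array([[-0.39, -0.13],
       [ 0.02,  0.35],
       [-0.43,  0.37],
       [-0.1 ,  0.33],
       [-0.33, -0.95],
       [-0.07, -0.64],
       [-0.24, -1.44]]))
```

move_arm(
  moves=[
    {"dx":0.17,"dy":0.24,"dz":0.05,"spin":0.1,"hand":1},
    {"dx":0.17,"dy":0.24,"dz":0.05,"spin":0.1,"hand":1},
    {"dx":0.17,"dy":0.24,"dz":0.05,"spin":0.1,"hand":1},
    {"dx":0.17,"dy":0.24,"dz":0.05,"spin":0.1,"hand":1},
    {"dx":0.17,"dy":0.24,"dz":0.05,"spin":0.1,"hand":1},
    {"dx":0.17,"dy":0.24,"dz":0.05,"spin":0.1,"hand":1},
    {"dx":0.17,"dy":0.24,"dz":0.05,"spin":0.1,"hand":1},
    {"dx":0.17,"dy":0.24,"dz":0.05,"spin":0.1,"hand":1},
    {"dx":0.17,"dy":0.24,"dz":0.05,"spin":0.1,"hand":1},
    {"dx":0.17,"dy":0.24,"dz":0.05,"spin":0.1,"hand":1},
  ],
)

```text
time: 1.15
position: [447.9, -126.8, 306.6]
tool_rot: [3.142, -0.0, -0.407]
contact_force: [0.4, -1.4, 0.5]
finger_gap: 84.9
```

move_arm(
  moves=[
    {"dx":0.17,"dy":0.22,"dz":0,"spin":0.1,"hand":1},
    {"dx":0.17,"dy":0.22,"dz":0,"spin":0.1,"hand":1},
    {"dx":0.17,"dy":0.22,"dz":0,"spin":0.1,"hand":1},
    {"dx":0.1,"dy":0.1,"dz":0,"spin":0.1,"hand":1},
    {"hand":1},
  ],
)

```text
schema error: expected keys dx, dy, dz, spin, hand
```

```bash
python3 - <<'E'
from h import *
s=read_state();print(s["time"],s["position"],s["tool_rot"],s["qpos"])
np.save("w1.npy",calibration("wrist"),allow_pickle=True)
cv2.imwrite("pics/w1.png",read_camera("wrist")[:,:,::-1])
cv2.imwrite("pics/t1.png",read_camera("top")[:,:,::-1])
E
```

```text
1.15 [ 447.86649073 -126.77740494  306.58315359] [ 3.14155012e+00 -7.10602295e-05 -4.07291974e-01] [-4.51175054e-01  1.46966222e-01  1.43744243e-03  1.42519469e+00
 -3.93786430e-05  1.52691325e+00]
```

View pics/w1.png

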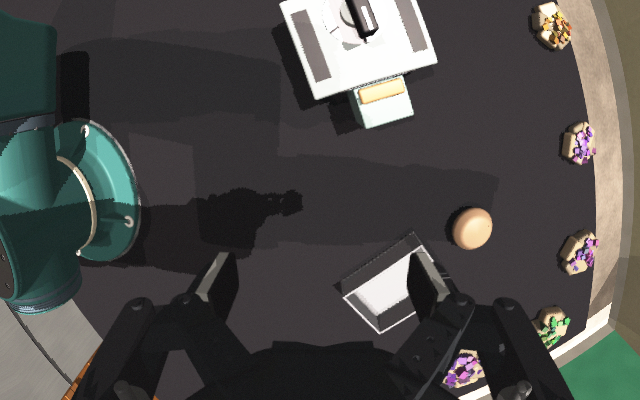

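move_arm(
  moves=[
    {"dx":0.17,"dy":0,"dz":0,"spin":0.11,"hand":1},
    {"dx":0.17,"dy":0,"dz":0,"spin":0.11,"hand":1},
    {"dx":0.17,"dy":0,"dz":0,"spin":0.11,"hand":1},
    {"dx":0.17,"dy":0,"dz":0,"spin":0.11,"hand":1},
    {"dx":0,"dy":0,"dz":0,"spin":0,"hand":1},
    {"dx":0,"dy":0,"dz":0,"spin":0,"hand":1},
  ],
)

```text
time: 1.85
position: [548.9, -128.9, 305.7]
tool_rot: [-3.141, 0.001, -0.067]
contact_force: [0.0, -0.9, 0.2]
finger_gap: 85.3
```

```bash
python3 - <<'E'
from h import *
s=read_state();print(s["time"],s["position"],s["tool_rot"],s["qpos"])
np.save("w1.npy",calibration("wrist"),allow_pickle=True)
a=read_camera("wrist")[:,:,::-1]
cv2.imwrite("pics/w2.png",a);
c=np.load("w1.npy",allow_pickle=True).item()
for an in([553.8,5.6,1.507],):
  P=pose(an,[(65,-80,80),(-65,-80,80),(-65,80,80),(65,80,80),(-65,-80,0),(-65,80,0)]);print(projf(c,P).round(1))
cv2.imwrite("pics/w2c.png",cv2.resize(a[0:160,220:420],None,fx=4,fy=3.75,interpolation=cv2.INTER_CUBIC))
E
```

```text
1.85 [ 548.87882675 -128.90261702  305.70756856] [-3.14138826e+00  1.23237791e-03 -6.66292110e-02] [-3.75097521e-01  3.25288697e-01  2.42359509e-01  1.48910340e+00
 -1.79405876e-04  1.26232825e+00]
[[385.8   3.4]
 [385.9 107.7]
 [252.1 108.4]
 [251.4   4.5]
 [374.8 105.9]
 [264.2 106.5]]
```

View pics/w2c.png

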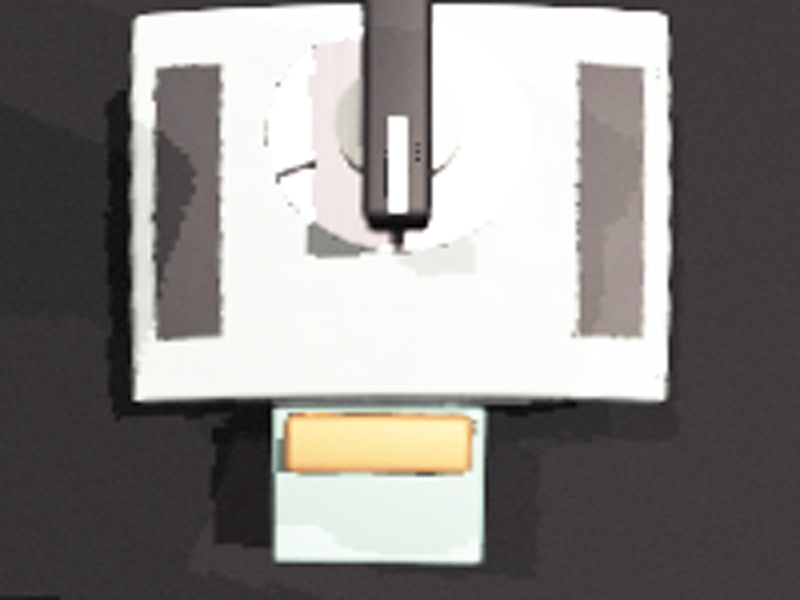

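```bash
python3 - <<'E'
from h import *
c=np.load("w1.npy",allow_pickle=True).item()
t=lambda L:[((u+.5)/4-.5+220,(v+.5)/3.75-.5) for u,v in L]
oa=(projf,c,[(-65,-80,80),(-65,80,80),(65,80,80),(65,-80,80)],t([(667,402),(134,402),(135,17),(667,15)]))
print(fit([oa],[550,5,1.5]))
ob=(projf,c,[(24,30,100),(24,-30,100),(-24,-30,100),(-24,30,100)],t([(272,406),(485,408),(483,563),(276,563)]))
print(fit([ob],[550,-85,1.5]))
oc=(projf,c,[(-35,9,134),(-35,-9,134)],t([(363,217),(431,217)]))
print(fit([oc],[555,25,1.5]))
E
```

```text
(array([555.07992814,   6.35845784,   1.50249258]), array([[ 0.33,  0.47],
       [-0.29,  0.58],
       [-0.72, -0.72],
       [ 0.63, -0.5 ]]))
(array([543.02491602, -83.57034391,   1.49825055]), array([[-0.09,  0.1 ],
       [ 0.35, -0.43],
       [ 0.21,  0.23],
       [-0.51,  0.11]]))
(array([556.2383426 ,  27.32120522,   1.49981713]), array([[-0.55, -0.  ],
       [ 0.55,  0.  ]]))
```

move_arm(
  moves=[
    {"dx":0.012,"dy":0.26,"dz":0,"spin":0,"hand":1},
    {"dx":0.012,"dy":0.26,"dz":0,"spin":0,"hand":1},
    {"dx":0.012,"dy":0.26,"dz":0,"spin":0,"hand":1},
    {"dx":0.012,"dy":0.255,"dz":0,"spin":0,"hand":1},
    {"dx":0,"dy":0,"dz":-0.25,"spin":0,"hand":1},
    {"dx":0,"dy":0,"dz":-0.25,"spin":0,"hand":1},
    {"dx":0,"dy":0,"dz":-0.25,"spin":0,"hand":1},
    {"dx":0,"dy":0,"dz":-0.25,"spin":0,"hand":1},
    {"dx":0,"dy":0,"dz":0,"spin":0,"hand":1},
    {"dx":0,"dy":0,"dz":0,"spin":0,"hand":1},
  ],
)

```text
time: 2.9
position: [555.9, 26.4, 157.5]
tool_rot: [3.142, -0.0, -0.066]
contact_force: [0.8, -0.3, 1.1]
finger_gap: 85.5
```

```bash
python3 - <<'E'
from h import *
s=read_state();print(s["time"],s["position"],s["tool_rot"],s["qpos"])
c=calibration("wrist")
a=read_camera("wrist")[:,:,::-1]
cv2.imwrite("pics/w3.png",a);cv2.imwrite("pics/s3.png",read_camera("side")[120:320,200:480,::-1].repeat(2,0).repeat(2,1))
E
```

```text
2.9 [555.94075175  26.35701527 157.52548482] [ 3.14152022e+00 -2.05153829e-05 -6.61140293e-02] [-9.90059809e-02  3.48513733e-01 -1.25988004e-01  1.09627170e+00
 -7.17162394e-05  1.53790438e+00]
```

View pics/w3.png

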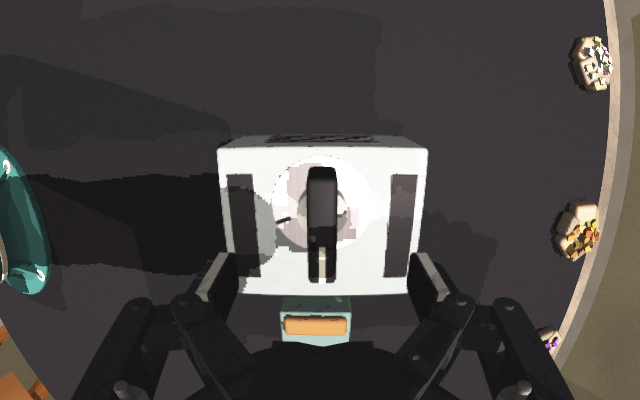

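View pics/s3.png

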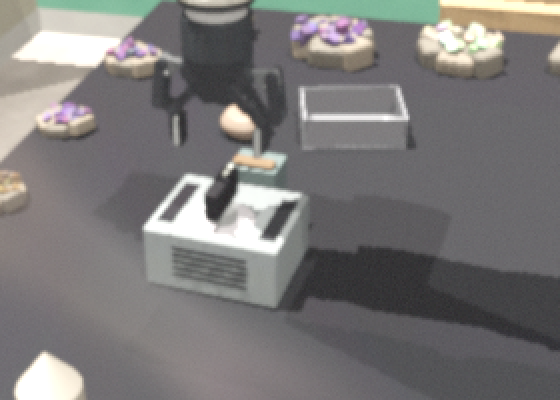

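```bash
python3 - <<'E'
from h import *
s=read_state();p=s["position"]
P=[p,p+[43,-3,0],p-[43,-3,0]]
print((proj(calibration("side"),P)-[200,120])*2)
c=calibration("wrist");print(projf(c,P));print(projf(c,pose([555,6.2,1.504],[(55,0,134),(-15,0,134),(-65,80,80),(65,80,80),(65,-80,80),(-65,-80,80)])))
print(projf(c,pose([556.3,26.2,1.504],[(35,0,134),(-35,0,134)])))
E
```

```text
[[217.70942402 157.93950196]
 [181.88835719 151.99033638]
 [254.36518764 164.02729404]]
[[322.31262562 254.51154012]
 [402.10271624 253.25601695]
 [242.29270421 253.19467022]]
[[320.5934217  178.64530603]
 [320.79978339 283.46269207]
 [232.26642655 293.18634721]
 [214.44744903 148.33285254]
 [426.82902967 148.09098985]
 [409.50967898 292.88498216]]
[[320.52604863 178.57295119]
 [320.74137989 283.4098038 ]]
```

move_arm(
  moves=[
    {"dx":0,"dy":0,"dz":-0.2,"spin":0,"hand":1},
    {"dx":0,"dy":0,"dz":-0.16,"spin":0,"hand":1},
    {"dx":0,"dy":0,"dz":0,"spin":0,"hand":-1},
    {"dx":0,"dy":0,"dz":0,"spin":0,"hand":-1},
    {"dx":0,"dy":0,"dz":0,"spin":0,"hand":-1},
    {"dx":0,"dy":0,"dz":0,"spin":0,"hand":-1},
    {"dx":0,"dy":0,"dz":0,"spin":0,"hand":-1},
    {"dx":0,"dy":0,"dz":0,"spin":0,"hand":-1},
  ],
  newtons=50,
)

```text
time: 3.8
position: [555.8, 26.7, 103.5]
tool_rot: [3.141, 0.0, -0.065]
contact_force: [-9.0, 0.1, 15.4]
finger_gap: 17.2
```

move_arm(
  moves=[
    {"dx":0,"dy":0,"dz":0,"spin":-0.16,"hand":-1},
    {"dx":0,"dy":0,"dz":0,"spin":-0.16,"hand":-1},
    {"dx":0,"dy":0,"dz":0,"spin":-0.16,"hand":-1},
    {"dx":0,"dy":0,"dz":0,"spin":-0.16,"hand":-1},
    {"dx":0,"dy":0,"dz":0,"spin":-0.16,"hand":-1},
    {"dx":0,"dy":0,"dz":0,"spin":-0.16,"hand":-1},
    {"dx":0,"dy":0,"dz":0,"spin":-0.16,"hand":-1},
    {"dx":0,"dy":0,"dz":0,"spin":-0.16,"hand":-1},
    {"dx":0,"dy":0,"dz":0,"spin":-0.16,"hand":-1},
    {"dx":0,"dy":0,"dz":0,"spin":-0.06,"hand":-1},
  ],
)

```text
time: 4.8
position: [555.3, 27.0, 103.5]
tool_rot: [3.141, 0.0, -1.247]
contact_force: [-12.7, 2.1, 18.0]
finger_gap: 17.3
```

```bash
python3 - <<'E'
from h import *
s=read_state();print(s)
cv2.imwrite("pics/w4.png",read_camera("wrist")[:,:,::-1])
E
```

```text
{'time': 4.8, 'qpos': array([-9.80640457e-02,  3.84876035e-01, -2.25169833e-01,  9.61655508e-01,
        5.15890527e-05,  2.72012383e+00]), 'qd': array([-1.25316004e-04, -4.33117389e-04,  1.48901673e-03,  5.73455327e-04,
       -1.86551908e-03,  3.97179921e-01]), 'joint_efforts': array([ -1.8175948 , -62.00232983,  36.02205276,  -4.98473793,
        -0.07445615,   0.55299835]), 'position': array([555.30614356,  26.9760031 , 103.51235447]), 'tool_rot': array([ 3.14078791e+00,  4.17331201e-04, -1.24739174e+00]), 'contact_force': array([-12.67183088,   2.06248166,  17.97813039]), 'ft_torque': array([0.25548552, 2.36049419, 0.16090152]), 'finger_gap': 17.266144777999568}
```

View pics/w4.png

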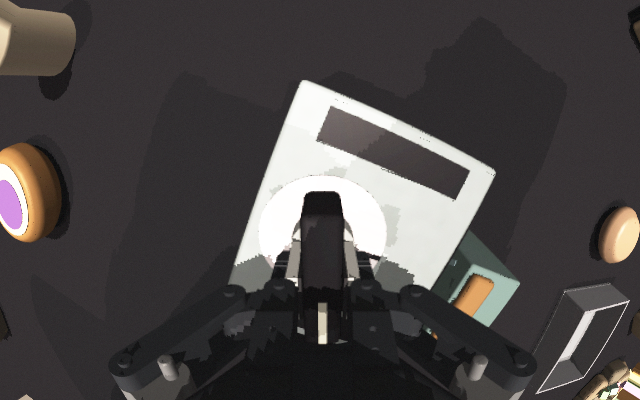

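move_arm(
  moves=[
    {"dx":0,"dy":0,"dz":0,"spin":-0.02,"hand":-1},
    {"dx":0,"dy":0,"dz":0,"spin":-0.02,"hand":-1},
    {"dx":0,"dy":0,"dz":0,"spin":0,"hand":-1},
    {"dx":0,"dy":0,"dz":0,"spin":0,"hand":-1},
  ],
)

```text
time: 5.25
position: [555.3, 27.0, 103.5]
tool_rot: [3.141, 0.0, -1.274]
contact_force: [-12.0, 1.7, 17.2]
finger_gap: 17.3
```

```bash
python3 - <<'E'
from h import *
s=read_state();print(s)
E
```

```text
{'time': 5.25, 'qpos': array([-9.80635172e-02,  3.84892172e-01, -2.25144997e-01,  9.61643382e-01,
        9.38126714e-05,  2.74661319e+00]), 'qd': array([-0.00063252,  0.00152672,  0.00137346,  0.00022577, -0.00013587,
       -0.00080646]), 'joint_efforts': array([-1.88781314e+00, -6.20077443e+01,  3.60162270e+01, -4.98940676e+00,
       -4.90791374e-02,  3.89273325e-01]), 'position': array([555.32623694,  26.98643144, 103.51171323]), 'tool_rot': array([ 3.14081261e+00,  4.26829055e-04, -1.27388059e+00]), 'contact_force': array([-12.02092592,   1.71511019,  17.21037475]), 'ft_torque': array([0.1569134 , 2.31234372, 0.33909225]), 'finger_gap': 17.33572662471462}
```

move_arm(
  moves=[
    {"dx":0,"dy":0,"dz":0,"spin":-0.03,"hand":-1},
    {"dx":0,"dy":0,"dz":0,"spin":-0.03,"hand":-1},
    {"dx":0,"dy":0,"dz":0,"spin":0,"hand":-1},
    {"dx":0,"dy":0,"dz":0,"spin":0,"hand":-1},
  ],
)

```text
time: 5.65
position: [555.6, 27.1, 103.5]
tool_rot: [3.141, 0.0, -1.32]
contact_force: [-11.0, 2.2, 16.1]
finger_gap: 17.3
```

```bash
python3 - <<'E'
from h import *
s=read_state();print(s["tool_rot"],s["ft_torque"],s["joint_efforts"][5],s["position"])
cv2.imwrite("pics/t5.png",cv2.resize(read_camera("top")[140:260,240:380,::-1],None,fx=5,fy=5,interpolation=cv2.INTER_CUBIC))
cv2.imwrite("pics/w5.png",read_camera("wrist")[:,:,::-1])
E
```

```text
[ 3.14131262e+00  3.37443436e-04 -1.32004006e+00] [0.30514687 2.01278935 1.18840491] 1.2207724526524544 [555.60417082  27.08088177 103.54652015]
```

View pics/w5.png

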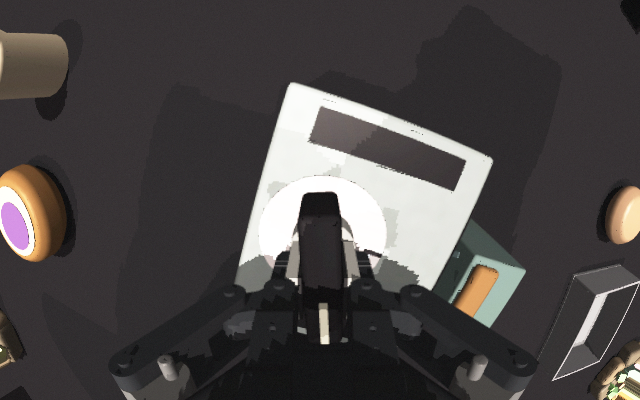

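move_arm(
  moves=[
    {"dx":0,"dy":0,"dz":0,"spin":0.16,"hand":-1},
    {"dx":0,"dy":0,"dz":0,"spin":0.16,"hand":-1},
    {"dx":0,"dy":0,"dz":0,"spin":0.16,"hand":-1},
    {"dx":0,"dy":0,"dz":0,"spin":0.16,"hand":-1},
    {"dx":0,"dy":0,"dz":0,"spin":0.16,"hand":-1},
    {"dx":0,"dy":0,"dz":0,"spin":0.16,"hand":-1},
    {"dx":0,"dy":0,"dz":0,"spin":0.16,"hand":-1},
    {"dx":0,"dy":0,"dz":0,"spin":0.16,"hand":-1},
    {"dx":0,"dy":0,"dz":0,"spin":0.16,"hand":-1},
    {"dx":0,"dy":0,"dz":0,"spin":0.02,"hand":-1},
  ],
)

```text
time: 6.75
position: [555.8, 27.0, 103.5]
tool_rot: [-3.141, 0.0, -0.17]
contact_force: [-9.2, 2.6, 14.9]
finger_gap: 17.3
```

move_arm(
  moves=[
    {"dx":0,"dy":0,"dz":0,"spin":0,"hand":1},
    {"dx":0,"dy":0,"dz":0,"spin":0,"hand":1},
    {"dx":0,"dy":0,"dz":0,"spin":0,"hand":1},
    {"dx":0,"dy":0,"dz":0,"spin":0,"hand":1},
    {"dx":0,"dy":0,"dz":0,"spin":0,"hand":1},
    {"dx":0,"dy":0,"dz":0.15,"spin":0.1,"hand":1},
    {"dx":0,"dy":0,"dz":0.15,"spin":0.04,"hand":1},
    {"dx":0,"dy":0,"dz":0.1,"spin":0,"hand":1},
    {"dx":0,"dy":0,"dz":0,"spin":0,"hand":1},
  ],
)

```text
time: 7.65
position: [557.4, 26.6, 164.0]
tool_rot: [3.141, -0.003, -0.065]
contact_force: [0.1, -0.0, -0.8]
finger_gap: 85.3
```

```bash
python3 - <<'E'
from h import *
s=read_state();print(s["time"],s["tool_rot"],s["ft_torque"],s["position"])
cv2.imwrite("pics/w6.png",read_camera("wrist")[:,:,::-1])
E
```

```text
7.65 [ 3.14149804e+00 -3.02630471e-03 -6.50814104e-02] [-0.01451387 -0.02984066 -0.00395814] [557.38185786  26.59877243 163.97305723]
```

View pics/w6.png

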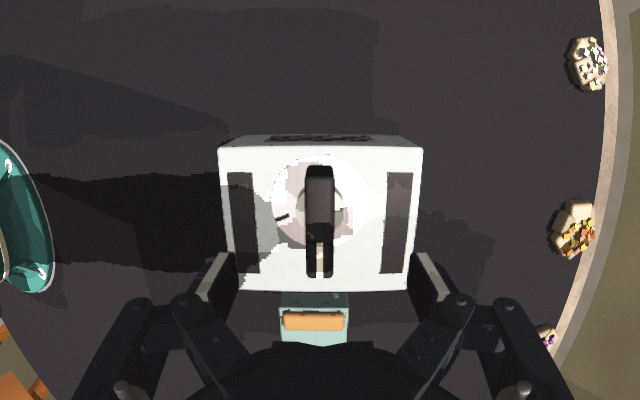

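move_arm(
  moves=[
    {"dx":-0.032,"dy":-0.246,"dz":0,"spin":0,"hand":1},
    {"dx":-0.032,"dy":-0.246,"dz":0,"spin":0,"hand":1},
    {"dx":-0.032,"dy":-0.246,"dz":0,"spin":0,"hand":1},
    {"dx":0,"dy":0,"dz":0,"spin":0,"hand":1},
    {"dx":0,"dy":0,"dz":-0.2,"spin":0,"hand":1},
    {"dx":0,"dy":0,"dz":0,"spin":0,"hand":1},
  ],
)

```text
time: 8.3
position: [540.0, -83.4, 129.0]
tool_rot: [-3.14, 0.005, -0.066]
contact_force: [0.0, 0.5, 0.0]
finger_gap: 85.0
```

```bash
python3 - <<'E'
from h import *
s=read_state();print(s["time"],s["tool_rot"],s["contact_force"],s["position"])
c=calibration("wrist");print(projf(c,[s["position"]]))
print(projf(c,pose([543,-84,1.502],[(24,30,100),(24,-30,100),(-24,-30,100),(-24,30,100)])))
cv2.imwrite("pics/w7.png",read_camera("wrist")[:,:,::-1])
E
```

```text
8.3 [-3.14019114  0.00531117 -0.06554243] [0.04092384 0.51302204 0.02131176] [540.03639272 -83.38986573 128.97526948]
[[322.34612348 254.52524733]]
[[276.92127419 194.9737493 ]
 [378.26897803 195.30950474]
 [373.08658726 265.49956321]
 [280.83525072 265.36042441]]
```

View pics/w7.png

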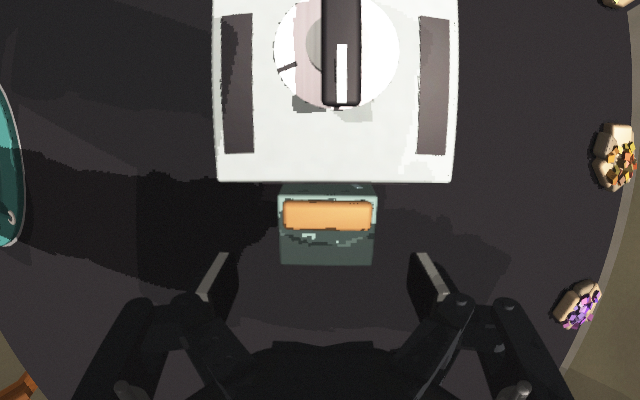

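move_arm(
  moves=[
    {"dx":0.015,"dy":0,"dz":-0.2,"spin":0,"hand":1},
    {"dx":0,"dy":0,"dz":-0.2,"spin":0,"hand":1},
    {"dx":0,"dy":0,"dz":-0.12,"spin":0,"hand":1},
    {"dx":0,"dy":0,"dz":0,"spin":0,"hand":1},
    {"dx":0,"dy":0,"dz":0,"spin":0,"hand":1},
  ],
)

```text
time: 8.85
position: [544.6, -83.8, 55.2]
tool_rot: [3.142, -0.0, -0.065]
contact_force: [1.1, -0.3, 0.2]
finger_gap: 85.4
```

move_arm(
  moves=[
    {"dx":-0.01,"dy":0,"dz":-0.03,"spin":0,"hand":1},
    {"dx":0,"dy":0,"dz":0,"spin":0,"hand":-1},
    {"dx":0,"dy":0,"dz":0,"spin":0,"hand":-1},
    {"dx":0,"dy":0,"dz":0,"spin":0,"hand":-1},
    {"dx":0,"dy":0,"dz":0,"spin":0,"hand":-1},
    {"dx":0,"dy":0,"dz":0,"spin":0,"hand":-1},
  ],
  newtons=50,
)

```text
time: 9.45
position: [542.8, -84.1, 50.5]
tool_rot: [3.141, -0.001, -0.065]
contact_force: [-3.3, -0.1, 5.7]
finger_gap: 59.7
```

```bash
python3 - <<'E'
from h import *
s=read_state();print(s["time"],s["tool_rot"],s["contact_force"],s["position"],s["finger_gap"])
c=calibration("wrist")
print(projf(c,pose([543,-84,1.502],[(24,30,100),(24,-30,100),(-24,-30,100),(-24,30,100)])))
cv2.imwrite("pics/w8.png",read_camera("wrist")[:,:,::-1])
E
```

```text
9.45 [ 3.14143354e+00 -5.73850001e-04 -6.50468509e-02] [-3.32870623 -0.07354185  5.73260755] [542.84207708 -84.07743852  50.46695858] 59.65072788404742
[[239.60073898 260.92078798]
 [406.66839108 261.05366822]
 [391.05155582 353.14165403]
 [254.35424897 353.18856418]]
```

View pics/w8.png

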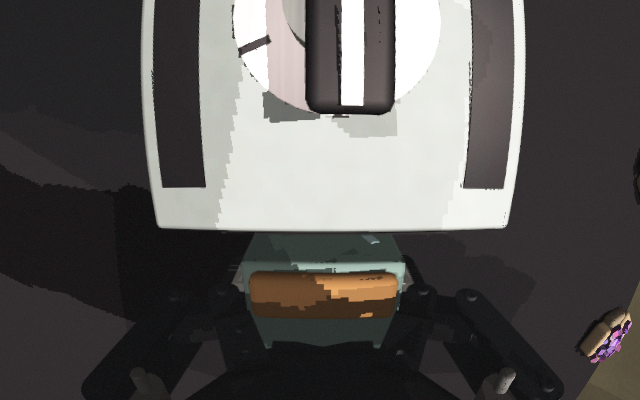

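```bash
python3 - <<'E'
from h import *
c=calibration("wrist")
a=cv2.imread("pics/w8.png")
L=cv2.resize(a[205:285,130:190],None,fx=8,fy=7);R=cv2.resize(a[205:285,480:540],None,fx=8,fy=7)
cv2.imwrite("pics/w8c.png",np.hstack([L[:,:395],R[:,:395]]))
print(L.shape)
E
```

```text
(560, 480, 3)
```

View pics/w8c.png

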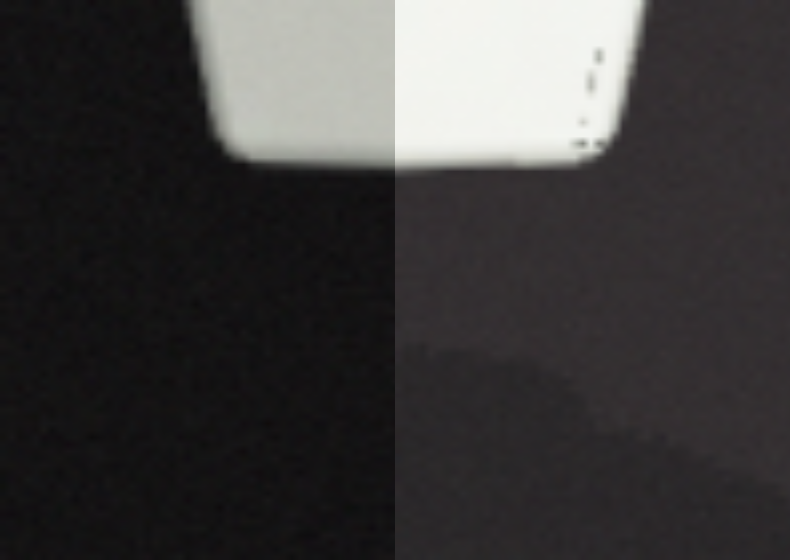

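```bash
python3 - <<'E'
from h import *
c=calibration("wrist")
o=(projf,c,[(-65,80,80),(-65,-80,80)],[(157.4,227.9),(507.3,227.9)])
p,r=fit([o],[555,6,1.5]);print(p,r)
for z in(79,78):
  o=(projf,c,[(-65,79.,z),(-65,-79.,z)],[(157.4,227.9),(507.3,227.9)]);q,r=fit([o],[555,6,1.5]);print(q,r)
for p in(p,[555,6.2,1.504]):print(pose(p,[(-65,0,50),(-89,0,0)]))
E
```

```text
[555.00656207   7.10980411   1.50076743] [[-0.47  0.08]
 [ 0.53  0.1 ]]
[554.57409196   6.88812863   1.50118389] [[ 1.76 -0.17]
 [-2.96 -0.21]]
[554.10615693   6.49047482   1.50140322] [[ 2.13 -0.18]
 [-4.89 -0.22]]
[[550.45840357 -57.73087952  50.        ]
 [548.77908352 -81.67205502   0.        ]]
[[550.66146668 -58.65504706  50.        ]
 [549.05954668 -82.60152597   0.        ]]
```

move_arm(
  moves=[
    {"dx":0,"dy":-0.01,"dz":0.02,"spin":0,"hand":-1},
    {"dx":0,"dy":-0.02,"dz":0.04,"spin":0,"hand":-1},
    {"dx":0,"dy":-0.1,"dz":0.04,"spin":0,"hand":-1},
    {"dx":0,"dy":-0.15,"dz":0.08,"spin":0,"hand":-1},
    {"dx":0.01,"dy":-0.15,"dz":0.05,"spin":0.1,"hand":-1},
    {"dx":0.01,"dy":-0.05,"dz":0,"spin":0.18,"hand":-1},
    {"dx":0.01,"dy":0,"dz":0,"spin":0.18,"hand":-1},
    {"dx":0.01,"dy":0,"dz":0,"spin":0.18,"hand":-1},
    {"dx":0,"dy":0,"dz":0,"spin":0.18,"hand":-1},
    {"dx":0,"dy":0,"dz":0,"spin":0.18,"hand":-1},
  ],
)

```text
time: 10.5
position: [548.7, -157.0, 84.6]
tool_rot: [3.141, 0.0, 0.726]
contact_force: [-0.1, -0.9, -5.1]
finger_gap: 59.2
```

move_arm(
  moves=[
    {"dx":0,"dy":0,"dz":0,"spin":0.18,"hand":-1},
    {"dx":0,"dy":0,"dz":0,"spin":0.18,"hand":-1},
    {"dx":0,"dy":0,"dz":0,"spin":0.18,"hand":-1},
    {"dx":0,"dy":0,"dz":0,"spin":0.18,"hand":-1},
    {"dx":0,"dy":0,"dz":0,"spin":0.18,"hand":-1},
    {"dx":0,"dy":0,"dz":0,"spin":0.18,"hand":-1},
    {"dx":0,"dy":0,"dz":0,"spin":0.18,"hand":-1},
    {"dx":0,"dy":0,"dz":0,"spin":0.18,"hand":-1},
    {"dx":0,"dy":0,"dz":0,"spin":0.18,"hand":-1},
    {"dx":0,"dy":0,"dz":0,"spin":0.18,"hand":-1},
  ],
)

```text
time: 11.5
position: [548.6, -157.0, 84.6]
tool_rot: [-3.141, 0.0, 2.139]
contact_force: [-0.2, 0.5, -5.7]
finger_gap: 60.0
```

move_arm(
  moves=[
    {"dx":0,"dy":0,"dz":0,"spin":0.18,"hand":-1},
    {"dx":0,"dy":0,"dz":0,"spin":0.18,"hand":-1},
    {"dx":0,"dy":0,"dz":0,"spin":0.18,"hand":-1},
    {"dx":0,"dy":0,"dz":0,"spin":0.18,"hand":-1},
    {"dx":0,"dy":0,"dz":0,"spin":0.18,"hand":-1},
    {"dx":0,"dy":0,"dz":0,"spin":0.18,"hand":-1},
    {"dx":0,"dy":0,"dz":0,"spin":0.12,"hand":-1},
    {"dx":0,"dy":0,"dz":0,"spin":0,"hand":-1},
    {"dx":0,"dy":0,"dz":0,"spin":0,"hand":-1},
    {"dx":0,"dy":0,"dz":0,"spin":0,"hand":-1},
  ],
)

```text
time: 12.5
position: [548.7, -156.4, 84.4]
tool_rot: [-3.142, 0.0, 3.074]
contact_force: [0.0, 0.2, -5.3]
finger_gap: 59.5
```

```bash
python3 - <<'E'
from h import *
s=read_state();print(s["time"],s["tool_rot"],s["contact_force"],s["position"],s["finger_gap"],s["qpos"])
cv2.imwrite("pics/w9.png",read_camera("wrist")[:,:,::-1])
cv2.imwrite("pics/t9.png",cv2.resize(read_camera("top")[140:260,240:400,::-1],None,fx=5,fy=5,interpolation=cv2.INTER_CUBIC))
cv2.imwrite("pics/s9.png",cv2.resize(read_camera("side")[120:290,230:420,::-1],None,fx=4,fy=3.5,interpolation=cv2.INTER_CUBIC))
E
```

```text
12.5 [-3.14151279e+00  9.27399278e-06  3.07401928e+00] [ 0.02561999  0.21185552 -5.25052165] [ 548.70090083 -156.36374667   84.38984277] 59.46036628668639 [-4.20380692e-01  4.22255546e-01 -2.19943710e-01  9.28560773e-01
 -7.17390773e-05 -1.92360364e+00]
```

View pics/t9.png

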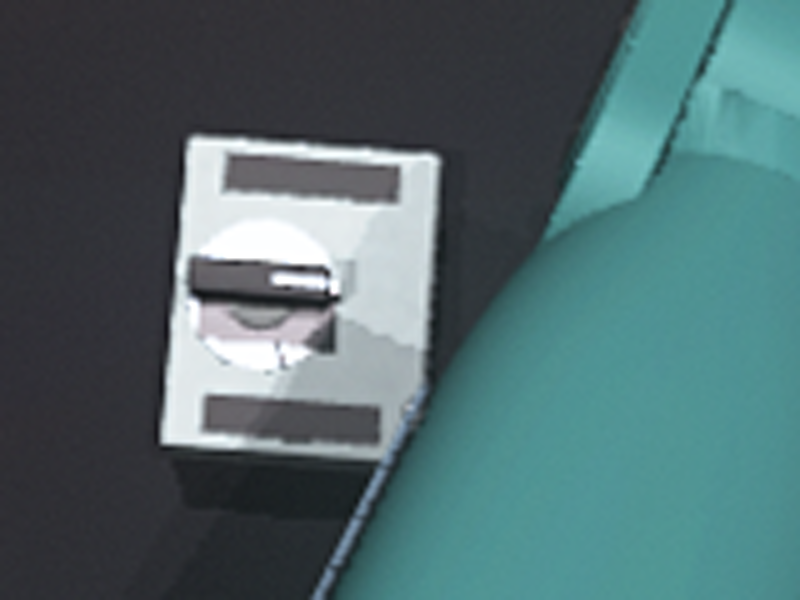

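View pics/s9.png

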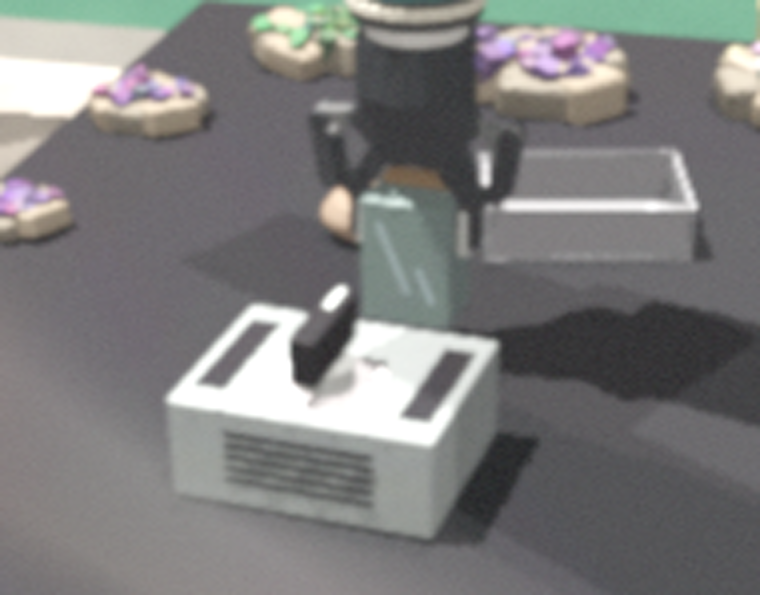

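View pics/w9.png

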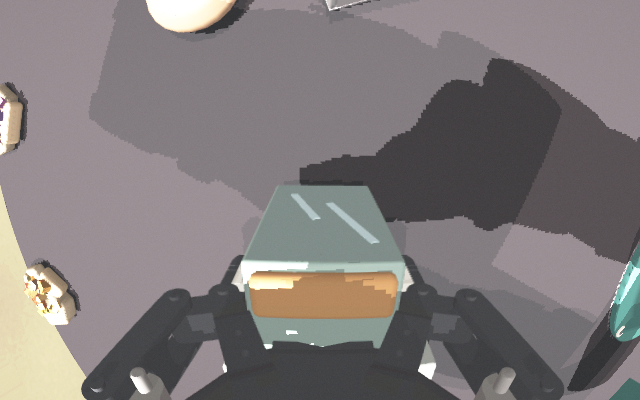

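move_arm(
  moves=[
    {"dx":0,"dy":0.13,"dz":0,"spin":0,"hand":-1},
    {"dx":0,"dy":0.14,"dz":-0.05,"spin":0,"hand":-1},
    {"dx":0,"dy":0.14,"dz":-0.1,"spin":0,"hand":-1},
    {"dx":0,"dy":0,"dz":-0.04,"spin":0,"hand":-1},
    {"dx":0,"dy":0,"dz":0,"spin":0,"hand":-1},
    {"dx":0,"dy":0,"dz":0,"spin":0,"hand":-1},
  ],
)

```text
time: 13.25
position: [549.0, -95.1, 56.1]
tool_rot: [-3.141, 0.0, 3.076]
contact_force: [0.2, -1.3, -4.2]
finger_gap: 59.4
```

```bash
python3 - <<'E'
from h import *
s=read_state();print(s["time"],s["tool_rot"],s["contact_force"],s["position"],s["finger_gap"])
cv2.imwrite("pics/s10.png",cv2.resize(read_camera("side")[120:290,230:420,::-1],None,fx=4,fy=3.5,interpolation=cv2.INTER_CUBIC))
E
```

```text
13.25 [-3.14129647e+00  3.68117419e-04  3.07601911e+00] [ 0.20159217 -1.33902215 -4.21686062] [549.00943897 -95.06518036  56.08022882] 59.38234116692183
```

View pics/s10.png

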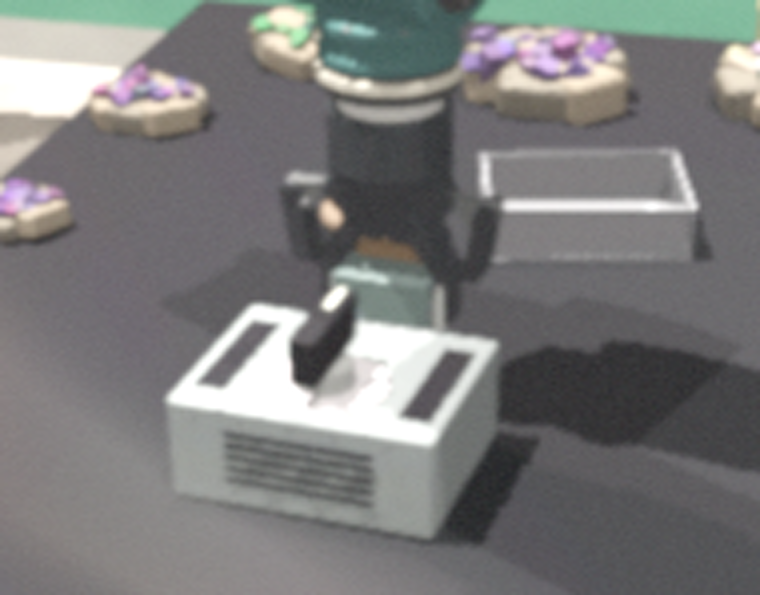

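move_arm(
  moves=[
    {"dx":0,"dy":0.02,"dz":-0.01,"spin":0,"hand":-1},
    {"dx":0,"dy":0.02,"dz":-0.007,"spin":0,"hand":-1},
    {"dx":0,"dy":0.01,"dz":-0.007,"spin":0,"hand":-1},
    {"dx":0,"dy":0,"dz":-0.005,"spin":0,"hand":-1},
    {"dx":0,"dy":0,"dz":-0.003,"spin":0,"hand":-1},
    {"dx":0,"dy":0,"dz":0,"spin":0,"hand":-1},
  ],
)

```text
time: 13.9
position: [548.7, -87.1, 50.9]
tool_rot: [-3.142, -0.0, 3.077]
contact_force: [-0.7, -0.1, -5.1]
finger_gap: 59.3
```

move_arm(
  moves=[
    {"dx":0,"dy":0,"dz":-0.004,"spin":0,"hand":-1},
    {"dx":0,"dy":0.006,"dz":0,"spin":0,"hand":-1},
    {"dx":0,"dy":0.006,"dz":0,"spin":0,"hand":-1},
    {"dx":0,"dy":0,"dz":0,"spin":0,"hand":-1},
  ],
)

```text
time: 14.3
position: [549.0, -85.3, 50.6]
tool_rot: [-3.141, 0.001, 3.077]
contact_force: [-0.4, -0.9, -1.2]
finger_gap: 59.3
```

move_arm(
  moves=[
    {"dx":0,"dy":0.006,"dz":-0.003,"spin":0,"hand":-1},
    {"dx":0,"dy":0,"dz":0,"spin":0,"hand":-1},
    {"dx":0,"dy":0,"dz":0,"spin":0,"hand":-1},
  ],
)

```text
time: 14.6
position: [549.0, -85.0, 50.5]
tool_rot: [-3.14, 0.001, 3.076]
contact_force: [-1.3, -5.0, 6.4]
finger_gap: 59.2
```

move_arm(
  moves=[
    {"dx":0,"dy":0.004,"dz":0.003,"spin":0,"hand":-1},
    {"dx":0,"dy":0.003,"dz":0,"spin":0,"hand":-1},
    {"dx":0,"dy":0,"dz":0,"spin":0,"hand":-1},
  ],
)

```text
time: 14.9
position: [548.9, -83.4, 50.5]
tool_rot: [-3.141, 0.0, 3.077]
contact_force: [0.3, -3.0, 2.4]
finger_gap: 59.4
```

```bash
python3 - <<'E'
from h import *
s=read_state();print(s["time"],s["tool_rot"],s["contact_force"],s["ft_torque"],s["position"],s["finger_gap"])
cv2.imwrite("pics/s11.png",cv2.resize(read_camera("side")[180:250,290:380,::-1],None,fx=8,fy=8,interpolation=cv2.INTER_CUBIC))
cv2.imwrite("pics/t11.png",cv2.resize(read_camera("top")[155:245,260:360,::-1],None,fx=8,fy=6.6,interpolation=cv2.INTER_CUBIC))
E
```

```text
14.9 [-3.14116037e+00  3.76964266e-04  3.07664894e+00] [ 0.29993655 -3.02750396  2.42562373] [-0.73104     0.27697093  0.05338639] [548.91116086 -83.3707885   50.53208741] 59.39564099089147
```

View pics/s11.png

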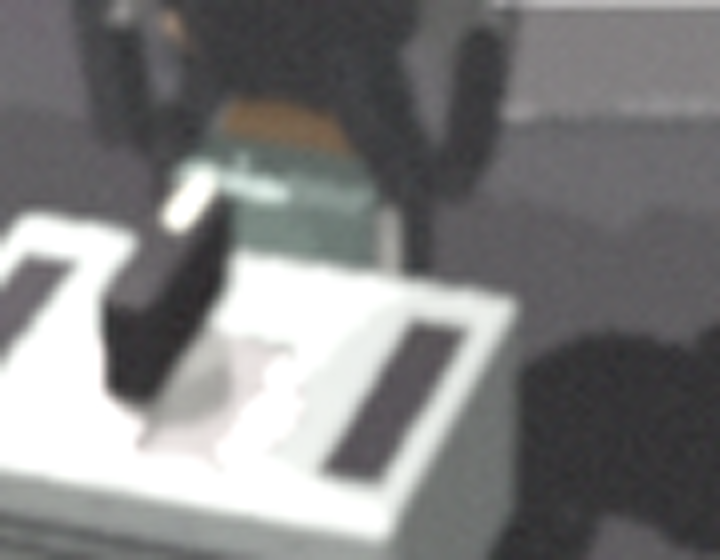

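View pics/t11.png

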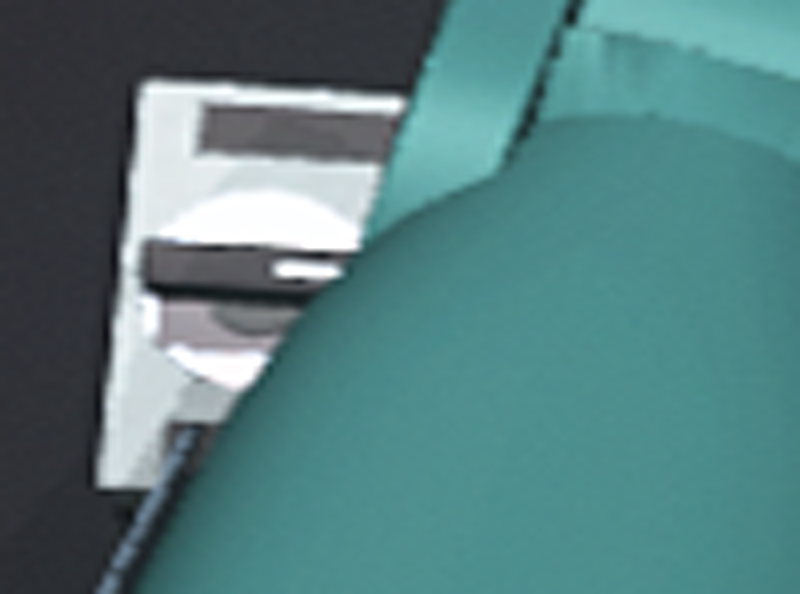

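move_arm(
  moves=[
    {"dx":0,"dy":0.005,"dz":0,"spin":0,"hand":-1},
    {"dx":0,"dy":0,"dz":0,"spin":0,"hand":-1},
    {"dx":0,"dy":0,"dz":0,"spin":0,"hand":-1},
  ],
)

```text
time: 15.3
position: [549.0, -82.6, 50.5]
tool_rot: [-3.141, 0.001, 3.077]
contact_force: [0.7, -4.3, 3.5]
finger_gap: 59.4
```

move_arm(
  moves=[
    {"dx":0,"dy":0.005,"dz":0,"spin":0,"hand":-1},
    {"dx":0,"dy":0,"dz":0,"spin":0,"hand":-1},
    {"dx":0,"dy":0,"dz":0,"spin":0,"hand":-1},
  ],
)

```text
time: 15.6
position: [549.0, -81.8, 50.5]
tool_rot: [-3.141, 0.001, 3.077]
contact_force: [1.7, -4.5, 5.2]
finger_gap: 59.6
```

move_arm(
  moves=[
    {"dx":0,"dy":0.005,"dz":0,"spin":0,"hand":-1},
    {"dx":0,"dy":0,"dz":0,"spin":0,"hand":-1},
    {"dx":0,"dy":0,"dz":0,"spin":0,"hand":-1},
  ],
)

```text
time: 15.9
position: [549.0, -81.1, 50.6]
tool_rot: [-3.141, 0.001, 3.077]
contact_force: [0.7, -4.8, 4.2]
finger_gap: 59.3
```

move_arm(
  moves=[
    {"dx":0,"dy":0.005,"dz":0,"spin":0,"hand":-1},
    {"dx":0,"dy":0,"dz":0,"spin":0,"hand":-1},
    {"dx":0,"dy":0,"dz":0,"spin":0,"hand":-1},
  ],
)

```text
time: 16.2
position: [549.1, -80.7, 50.5]
tool_rot: [-3.141, 0.001, 3.076]
contact_force: [1.0, -8.0, 3.8]
finger_gap: 59.5
```

move_arm(
  moves=[
    {"dx":0,"dy":0.005,"dz":0,"spin":0,"hand":-1},
    {"dx":0,"dy":0,"dz":0,"spin":0,"hand":-1},
    {"dx":0,"dy":0,"dz":0,"spin":0,"hand":-1},
  ],
)

```text
time: 16.5
position: [549.1, -80.6, 50.5]
tool_rot: [-3.139, 0.001, 3.076]
contact_force: [0.0, -12.4, 3.7]
finger_gap: 59.6
```

move_arm(
  moves=[
    {"dx":0,"dy":-0.002,"dz":0,"spin":0,"hand":-1},
    {"dx":0,"dy":0,"dz":0,"spin":0,"hand":1},
    {"dx":0,"dy":0,"dz":0,"spin":0,"hand":1},
    {"dx":0,"dy":0,"dz":0,"spin":0,"hand":1},
    {"dx":0,"dy":0,"dz":0,"spin":0,"hand":1},
    {"dx":0,"dy":0,"dz":0,"spin":0,"hand":1},
  ],
)

```text
time: 17.1
position: [548.7, -79.6, 50.3]
tool_rot: [3.141, -0.0, 3.077]
contact_force: [0.4, 0.8, 0.1]
finger_gap: 85.6
```

move_arm(
  moves=[
    {"dx":0,"dy":0,"dz":0.05,"spin":0,"hand":1},
    {"dx":0,"dy":0,"dz":0.2,"spin":0,"hand":1},
    {"dx":0,"dy":0,"dz":0.25,"spin":0,"hand":1},
    {"dx":0,"dy":0,"dz":0.25,"spin":0,"hand":1},
    {"dx":0.01,"dy":0.25,"dz":0,"spin":0,"hand":1},
    {"dx":0.02,"dy":0.25,"dz":0,"spin":0,"hand":1},
    {"dx":0.02,"dy":0.21,"dz":0,"spin":0,"hand":1},
    {"dx":0,"dy":0,"dz":0,"spin":0,"hand":1},
    {"dx":0,"dy":0,"dz":0,"spin":0,"hand":1},
  ],
)

```text
time: 18.0
position: [556.2, 27.1, 163.3]
tool_rot: [-3.141, 0.0, 3.078]
contact_force: [1.2, 0.1, 0.1]
finger_gap: 85.3
```

```bash
python3 - <<'E'
from h import *
s=read_state();print(s["time"],s["tool_rot"],s["contact_force"],s["position"])
c=calibration("wrist");np.save("w12.npy",c,allow_pickle=True)
a=read_camera("wrist")[:,:,::-1]
cv2.imwrite("pics/w12.png",a)
print(projf(c,pose([555,6.5,1.504],[(-65,80,80),(-65,-80,80),(65,80,80),(65,-80,80),(-15,0,134),(55,0,134)])))
print(projf(c,pose([548.9,-82.3,1.504+np.pi],[(-24,30,100),(-24,-30,100),(24,-30,100),(24,30,100)])))
E
```

```text
18.0 [-3.14146197e+00  3.47828128e-04  3.07793240e+00] [1.15157499 0.08955241 0.05496169] [556.23557033  27.12374407 163.31041908]
[[429.54243188  95.62589757]
 [215.91901926  95.09633401]
 [415.52535027 252.37955283]
 [229.13387099 251.8377581 ]
 [322.44100619 176.80840288]
 [322.18360098 279.60417546]]
[[277.54234424  91.20860846]
 [368.3331958   91.4462347 ]
 [368.66533104  21.80114079]
 [277.53977153  21.57160967]]
```

View pics/w12.png

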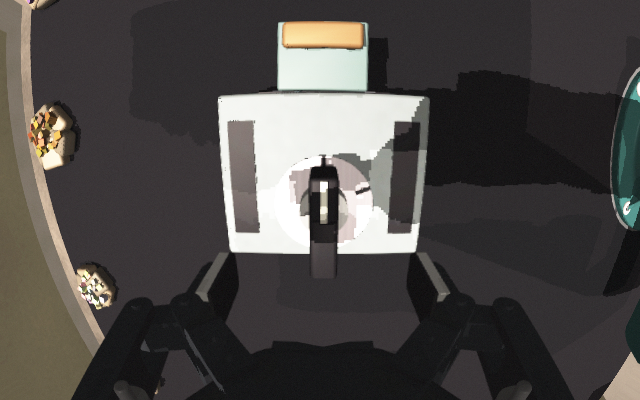

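```bash
python3 - <<'E'
import cv2
a=cv2.imread("pics/w12.png")[10:120,205:445]
cv2.imwrite("pics/w12c.png",cv2.resize(a,None,fx=3.3333,fy=5,interpolation=cv2.INTER_CUBIC))
E
```

```text
(no output)
```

View pics/w12c.png

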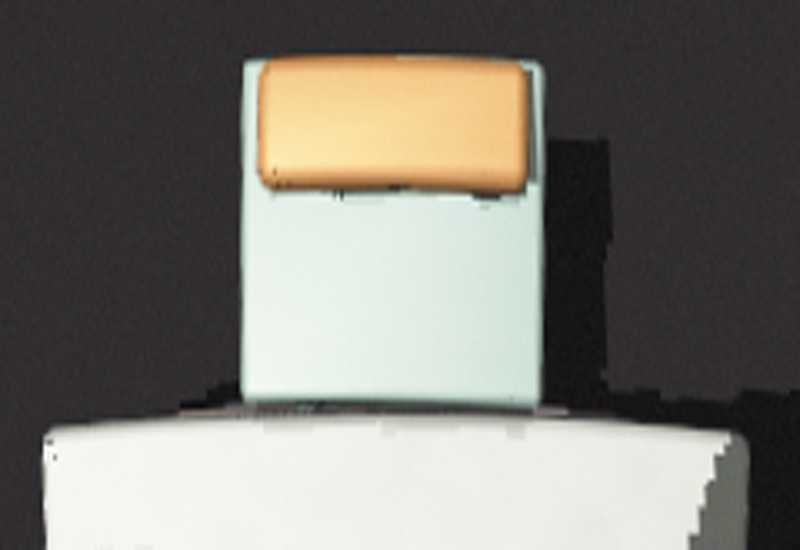

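move_arm(
  moves=[
    {"dx":-0.004,"dy":0,"dz":-0.2,"spin":-0.004,"hand":1},
    {"dx":0,"dy":0,"dz":-0.18,"spin":0,"hand":1},
    {"dx":0,"dy":0,"dz":0,"spin":0,"hand":1},
    {"dx":0,"dy":0,"dz":0,"spin":0,"hand":-1},
    {"dx":0,"dy":0,"dz":0,"spin":0,"hand":-1},
    {"dx":0,"dy":0,"dz":0,"spin":0,"hand":-1},
    {"dx":0,"dy":0,"dz":0,"spin":0,"hand":-1},
    {"dx":0,"dy":0,"dz":0,"spin":0,"hand":-1},
    {"dx":0,"dy":0,"dz":0,"spin":0,"hand":-1},
    {"dx":0,"dy":0,"dz":0,"spin":0,"hand":-1},
  ],
  newtons=50,
)

```text
time: 19.05
position: [555.7, 26.7, 106.6]
tool_rot: [-3.141, 0.001, 3.074]
contact_force: [-3.8, 0.2, 8.8]
finger_gap: 17.0
```

Gripped; twist to stop (commanding 1.62 units, stop at 1.53).

move_arm(
  moves=[
    {"dx":0,"dy":0,"dz":0,"spin":-0.16,"hand":-1},
    {"dx":0,"dy":0,"dz":0,"spin":-0.16,"hand":-1},
    {"dx":0,"dy":0,"dz":0,"spin":-0.16,"hand":-1},
    {"dx":0,"dy":0,"dz":0,"spin":-0.16,"hand":-1},
    {"dx":0,"dy":0,"dz":0,"spin":-0.16,"hand":-1},
    {"dx":0,"dy":0,"dz":0,"spin":-0.16,"hand":-1},
    {"dx":0,"dy":0,"dz":0,"spin":-0.16,"hand":-1},
    {"dx":0,"dy":0,"dz":0,"spin":-0.16,"hand":-1},
    {"dx":0,"dy":0,"dz":0,"spin":-0.16,"hand":-1},
    {"dx":0,"dy":0,"dz":0,"spin":-0.08,"hand":-1},
  ],
)

```text
time: 20.05
position: [555.2, 27.0, 106.6]
tool_rot: [-3.142, -0.0, 1.875]
contact_force: [-6.5, 1.0, 11.3]
finger_gap: 17.1
```

move_arm(
  moves=[
    {"dx":0,"dy":0,"dz":0,"spin":-0.03,"hand":-1},
    {"dx":0,"dy":0,"dz":0,"spin":-0.03,"hand":-1},
    {"dx":0,"dy":0,"dz":0,"spin":-0.01,"hand":-1},
    {"dx":0,"dy":0,"dz":0,"spin":0,"hand":-1},
    {"dx":0,"dy":0,"dz":0,"spin":0,"hand":-1},
  ],
)

```text
time: 20.55
position: [555.2, 27.0, 106.6]
tool_rot: [-3.141, -0.0, 1.827]
contact_force: [-6.8, 1.3, 11.2]
finger_gap: 17.5
```

```bash
python3 - <<'E'
from h import *
s=read_state();print(s["time"],s["tool_rot"],s["ft_torque"],s["joint_efforts"][5],s["position"])
E
```

```text
20.55 [-3.14147906e+00 -1.55015846e-04  1.82667429e+00] [0.16670019 1.18417391 1.4828711 ] 1.5115557610988617 [555.20176356  27.02712434 106.61420843]
```

Torque jumped to 1.48 N m (spring only 0.22): at the stop. Return and release.

move_arm(
  moves=[
    {"dx":0,"dy":0,"dz":0,"spin":0.16,"hand":-1},
    {"dx":0,"dy":0,"dz":0,"spin":0.16,"hand":-1},
    {"dx":0,"dy":0,"dz":0,"spin":0.16,"hand":-1},
    {"dx":0,"dy":0,"dz":0,"spin":0.16,"hand":-1},
    {"dx":0,"dy":0,"dz":0,"spin":0.16,"hand":-1},
    {"dx":0,"dy":0,"dz":0,"spin":0.16,"hand":-1},
    {"dx":0,"dy":0,"dz":0,"spin":0.16,"hand":-1},
    {"dx":0,"dy":0,"dz":0,"spin":0.16,"hand":-1},
    {"dx":0,"dy":0,"dz":0,"spin":0.16,"hand":-1},
    {"dx":0,"dy":0,"dz":0,"spin":0.02,"hand":-1},
  ],
)

```text
time: 21.55
position: [555.6, 26.7, 106.6]
tool_rot: [-3.141, 0.001, 2.976]
contact_force: [-3.6, -0.0, 7.6]
finger_gap: 17.2
```

move_arm(
  moves=[
    {"dx":0,"dy":0,"dz":0,"spin":0,"hand":1},
    {"dx":0,"dy":0,"dz":0,"spin":0,"hand":1},
    {"dx":0,"dy":0,"dz":0,"spin":0,"hand":1},
    {"dx":0,"dy":0,"dz":0,"spin":0,"hand":1},
    {"dx":0,"dy":0,"dz":0,"spin":0,"hand":1},
    {"dx":0,"dy":0,"dz":0.15,"spin":0.1,"hand":1},
    {"dx":0,"dy":0,"dz":0.25,"spin":0.05,"hand":1},
    {"dx":0,"dy":0,"dz":0.25,"spin":0,"hand":1},
    {"dx":0,"dy":0,"dz":0,"spin":0,"hand":1},
    {"dx":0,"dy":0,"dz":0,"spin":0,"hand":1},
  ],
)

```text
time: 22.55
position: [556.0, 26.6, 203.9]
tool_rot: [-3.142, 0.001, 3.089]
contact_force: [0.7, -0.8, -1.1]
finger_gap: 85.3
```

```bash
python3 - <<'E'
from h import *
s=read_state();print(s["time"],s["tool_rot"],s["contact_force"],s["position"])
c=calibration("wrist");np.save("w13.npy",c,allow_pickle=True)
a=read_camera("wrist")[:,:,::-1]
cv2.imwrite("pics/w13.png",a)
cv2.imwrite("pics/s13.png",read_camera("side")[:,:,::-1])
E
```

```text
22.55 [-3.14152515e+00  1.41668062e-03  3.08896083e+00] [ 0.7062278  -0.81458903 -1.12861348] [555.99662256  26.64418716 203.86715071]
```

View pics/w13.png

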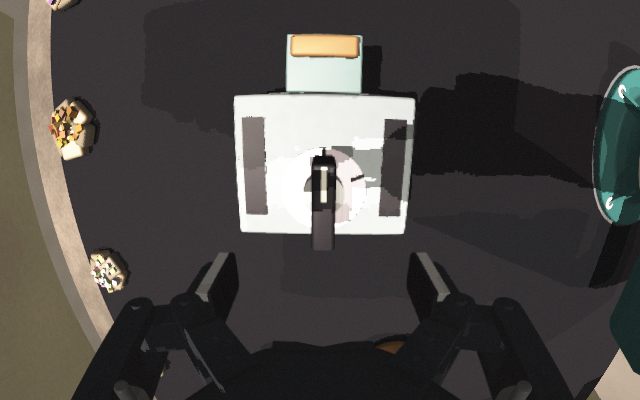

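View pics/s13.png

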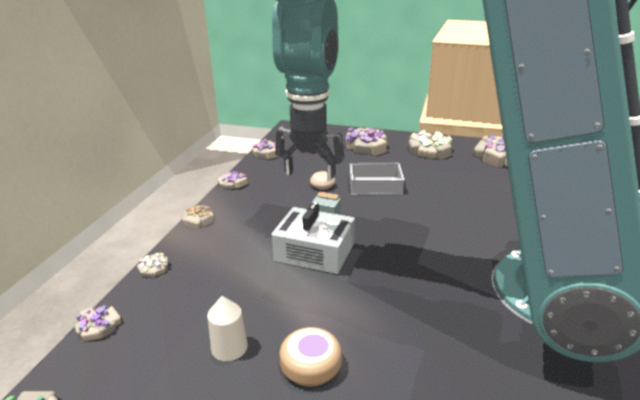

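move_arm(
  moves=[
    {"dx":-0.1,"dy":0.25,"dz":0.12,"spin":0,"hand":1},
    {"dx":-0.1,"dy":0.25,"dz":0.12,"spin":0,"hand":1},
    {"dx":-0.1,"dy":0.25,"dz":0.12,"spin":0,"hand":1},
    {"dx":-0.1,"dy":0.25,"dz":0.12,"spin":0,"hand":1},
    {"dx":-0.1,"dy":0.25,"dz":0.12,"spin":0,"hand":1},
    {"dx":-0.1,"dy":0.25,"dz":0.12,"spin":0,"hand":1},
    {"dx":-0.1,"dy":0.25,"dz":0,"spin":0,"hand":1},
    {"dx":0,"dy":0,"dz":0,"spin":0,"hand":1},
    {"dx":0,"dy":0,"dz":0,"spin":0,"hand":1},
  ],
)

```text
time: 23.55
position: [450.1, 289.7, 310.3]
tool_rot: [-3.141, -0.002, 3.091]
contact_force: [0.3, -0.3, -0.5]
finger_gap: 85.3
```

```bash
python3 - <<'E'
from h import *
s=read_state();print(s["time"],s["position"],s["contact_force"])
a=read_camera("top")[:,:,::-1];cv2.imwrite("pics/t14.png",a)
cv2.imwrite("pics/t14c.png",cv2.resize(a[155:245,260:360],None,fx=8,fy=6.6,interpolation=cv2.INTER_CUBIC))
E
```

```text
23.55 [450.10401261 289.66248471 310.30625819] [ 0.29101216 -0.28088306 -0.48822161]
```

View pics/t14c.png

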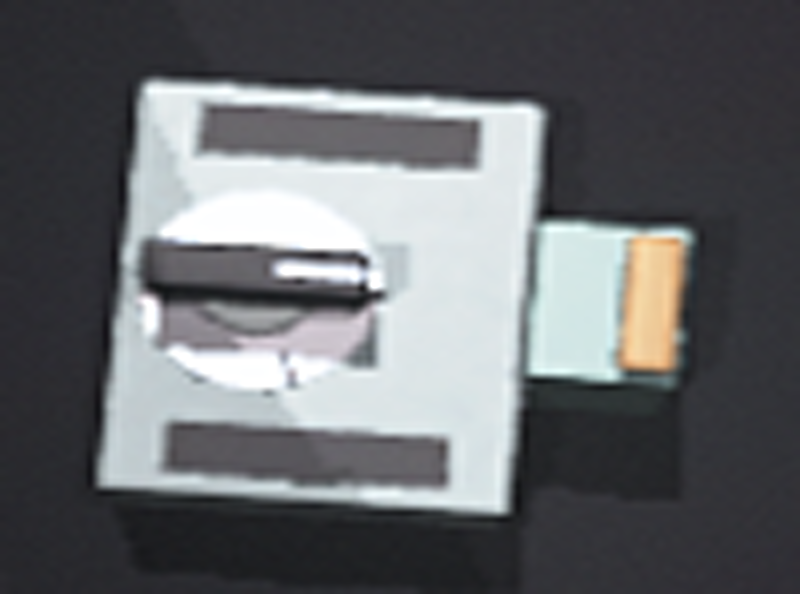

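View pics/t14.png

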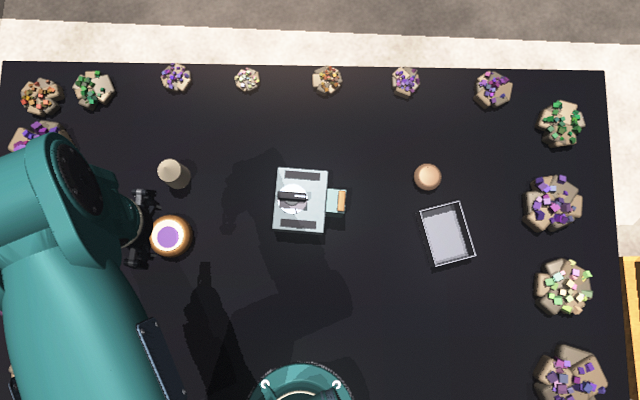

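```bash
python3 -c "
from station import *
print(read_state()['time'],sign_off())"
```

```text
the job is handed in; nothing more can be done
23.6 None
```

Both faces of the block were put through a reading, and I handed the job in at 23.6 s. No verdict is reported, so what follows is from my own checks.

- **First reading (face a):** I gripped the trigger and twisted it clockwise until the wrist torque rose from 0.34 to 1.19 N m. The spring asks only 0.22 N m, so that was the stop. I turned it back to about 0.1 rad from home still in the grip, then let go. The wrist picture showed the bar parallel to the analyser again.
- **Turning the block:** I lifted it, turned it half round clear of the analyser and lowered it to the table. I then slid it towards the window until the push rose from about 4.5 N (sliding) to 12 N with almost no further movement.
- **Second reading (face b):** The torque reached 1.48 N m at the stop. I turned the trigger back and released it the same way, and later pictures show it at home.

**Last checks:**
- **Block placement:** it stands upright with the crust side outward, within about 1 mm of the window's centre and within about 0.5° of parallel to the front face.
- **Flushness:** the overhead view puts the block at least as close to the window as it was at the start. One wrist picture allowed a gap of up to 1 mm, which could just be the rounded edges. I took the push test as the better evidence and did not nudge the block again.
- **Other objects:** in the overhead picture the geode, obelisk, tray and pebble look unmoved.
- **Robot:** the arm ended clear of everything.

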